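# Switch the sorting chute and send the waiting modules down the other side

## Task

The seesaw gate of the sorting chute still leans to the bin of the last batch: press it over its pivot so that it rocks to the other chute and stays there. Then gently push the two potted modules that wait on the ledge over its lip, so that both slide over the gate and down that other chute into its bin. Do not lift, carry or guide the modules down by hand, and leave the jar, the tape roll and the screwdriver where they are.

Things in the scene. Friction and masses are not known exactly. Their poses are not given: they have to be found in the camera images.
- sorter: Gravity sorting chute, fixed to the bench: aluminium, dark green slippery liners. Origin on the bench under the middle of the gate's pivot shaft; +x is the way parts leave the ledge (away from the robot), +y left as the robot sees it. Beside the gate (|y| 55 to 135 mm) fixed chutes 99 mm wide with cheeks fall at 33 degrees to the bins. Fixed parts are at most 211 mm high.
- gate (a joint): Tilt of the seesaw gate (rad) about the sorter's x axis, shaft 135 mm up. Starts and rests at a stop, +0.49 or -0.49. Positive: left (+y) end raised, parts run to the right bin; negative: the mirror. It falls by its own weight (0.35 kg, top-heavy) to the side of level it is left on and lies there; pressing the raised end down takes under 2 N.
- gate_left_end (a point): Middle of the left (+y) edge of the gate's floor, upper face. Raised it is 193 mm above the bench and 66 mm to the side of the pivot, lowered 113 mm and 84 mm; level 155 mm and 85 mm. The gate is a bare steel trough: floor 84 mm (x) by 170 mm (y), open at both ends, flange 30 mm high along its +x side, 9 mm along its -x side. A finger on the very edge slips off; 10 to 25 mm inboard is safe.
- gate_right_end (a point): The same at the gate's right (-y) edge.
- ledge_lip (a point): Middle of the ledge's lip, upper face, 62 mm on the robot's side of the pivot (sorter x = -62), 205 mm above the bench. The flat ledge is 50 mm wide and runs 118 mm back from here to an open rear end; guide rails 6 mm high leave a lane 36 mm wide along sorter y = 0. From the lip a short slide drops 25 mm over 28 mm, above the gate. Axes as the sorter's.
- bin_left (a point): Centre of the inner floor (3 mm above the bench) of the left bin: black, open, 120 x 120 mm outside, 50 mm high, walls 3 mm; fixed at the foot of the left chute. Axes as the sorter's.
- bin_right (a point): The same for the right bin, at the foot of the right chute.
- module_front: Potted converter module nearer to the lip: aluminium case with black top, 30 x 30 x 16 mm, about 32 g, lying flat in the lane of the ledge, face to the lip. Origin at the centre of its underside. A module tips over the lip and slides away by itself once its middle has passed the lip.
- module_rear: Second, identical module, about 50 mm behind the first in the lane. Pushing it forward pushes the first one too.
- flux_jar: Bystander: amber jar, 54 mm across, 70 mm high, on the bench to one side of the ledge. Origin at its underside.
- tape_roll: Bystander: roll of yellow tape lying flat, 90 mm across, 24 mm high, on the other side of the ledge. Origin at its underside.
- screwdriver: Bystander: screwdriver lying on the bench beyond the sorter.
Mind the look-alikes: they are no part of the job. Leave any blue look-alike of the module_rear alone.

How it is judged:
By the outcome, as a careful person would: the job done as asked, in the order asked, and still so for the second after the job is handed in, with the robot touching nothing.
It also fails if it takes over 42 s, if anything falls off the work surface, if the arm or the gripper's body presses on something with over 40 N, if the wrist force passes 120 N, or if a joint passes its speed limit or range.

## Robot

A 6-joint arm with a two-finger parallel gripper is mounted at the origin on the work surface. World frame = base frame: x ahead of the robot, y to its left, z up, the work surface at z = 0. Lengths are in m, angles in rad, forces in N, time in s.
With the tool pointing down it reaches from about 0.425 to 0.95 m from the base axis. Payload 3.5 kg.
Tool frame: the origin (TCP) lies on the centre line of the jaws, within the pads' length; the fingertips stand 14 mm ahead of it and the grasp point (between the pads) lies 5 mm behind it (ctrl.tip_reach is the distance from the TCP to the fingertips, in m); z points along the fingers, y is the line along which they close (so a half turn about z gives the same grasp; the last joint's range is limited). The gripper opens to 85 mm and grips with 20 to 120 N. Pads are 22 mm wide; open, the fingers measure 114 mm over their backs; the gripper's body (76 mm by 85 mm) begins 54 mm behind the grasp point. The pads swing forward as they close: fully open they stand 13 mm farther back than shut.
Start: joints at [-1.465, 0.286, 1.577, -0, 1.279, -0.15], TCP at [0.171, -0.653, 0.245] pointing down, gripper open.
Joint ranges: [-2.77, 2.77], [-0.9, 2.22], [0.21, 2.48], [-1.53, 4.67], [0.24, 2.81], [-2.84, 2.84]. Speed limits (rad/s): [2.79, 2.79, 3.14, 3.14, 3.14, 3.14].

## Interface

Orientations are given as a unit quaternion [x, y, z, w].
In Python, from plant import get_state, imaging, workorder, ctrl gives the robot as it stands. The module is installed in compiled form; this text tells all that it offers.
- The arm moves only by the shell command python3 -m jog 'ROWS' [FORCE]. ROWS is JSON, a list of rows, each a list of 7 numbers: the closure, from 0 (fully open) to 1 (shut), then the shift along the tool's x, y, z in mm, then the turn, a rotation vector about the tool's x, y, z in rad. In form: [[gripper, tx, ty, tz, ax, ay, az], ...]. A call has 1 to 12 rows; each row is the pose to reach, as a shift and turn from the pose commanded when the call began, along the tool's axes at that moment; what a row does not reach only later rows make up. A row lasts 1/10 s, in which the tool goes at most 50 mm and 8.59 degrees, less where a joint would pass 70% of its speed; a pose out of reach is approached as far as the arm can. A call with a gripper value outside its range is refused whole. The fingers move at their own pace and stop on an object; FORCE is the grip in N (left out, the last holds). Time passes only in rows, so rows that repeat a pose let the fingers close. It gives the time, the measured TCP pose, the force, the opening and the grip force at its end, in the units of the state.
- get_state(): the state, without advancing time (a new reading comes with each control period).
- imaging.read_camera(name): name is "scene" or "top" or "wrist"; returns a dict with "image" (384x512x3 uint8, blue, green, red), "fx", "fy", "cx", "cy" (pixels), "k1" (the pictures are not rectified: a ray, as slopes to the right and down, at radius r is drawn at 1 + k1 r^2 times it, then the intrinsics apply), "R" (3x3) and "t" (3): a world point X has camera coordinates R X + t; the wrist camera has in their place "tool_from_camera" (4x4, takes a point from camera to tool coordinates, whose origin is the TCP and whose axes are the flange's). Camera axes: x right, y down, z forward; pixel columns grow to the right and rows downward; lengths in m; the calibration is good to about 2 mm. A picture is of the moment at which its call begins: read the wrist's pose just before it. There is no depth.
- workorder.sign_off(): hands the job in; it is judged then, once.
The state is a dict: "time": time; "qpos": joint angles; "dq": joint speeds; "joint_efforts": joint torques, N m; "eef_pos": TCP position; "tcp_rot": TCP orientation; "contact_force": force on the tool from outside, world axes, zero at the start; "wrist_torque": the same for the moment, N m; "opening": opening from 0.0 (shut) to 1.0 (fully open); "finger_force": force on a finger pad.
Only numpy, scipy, OpenCV 4.12 (cv2) and the standard library are available. Lean on these libraries where they do the work, as an engineer would, in place of code of your own. Each camera call takes 0.05 s, during which the arm holds its last target. There are 200 camera calls.

## Working session

There is one attempt and no reset: what is moved stays moved. The work goes in short steps, Python scripts to look and compute and a shell command to move; the robot and the scene stay as the last step left them, time stands still between calls to the robot, and variables do not carry over. Pictures are saved under pics/ and viewed, at most 10 in all, crops included, and the job is handed in when it is done.

```bash
mkdir -p pics; python3 - <<'E'
from plant import get_state, imaging, ctrl
import cv2,pickle
s=get_state();print(s['time'],s['eef_pos'],s['tcp_rot'],s['contact_force'],ctrl.tip_reach)
for n in('scene','top'):
    c=imaging.read_camera(n);pickle.dump(c,open(n+'.pkl','wb'));cv2.imwrite(f'pics/{n}0.png',c['image']);print(n,{k:v for k,v in c.items() if k!='image'})
E
```

```text
0.0 [ 0.17075927 -0.65237653  0.24390115] [ 9.91830799e-01  1.27554595e-01  4.03329551e-05 -1.22029591e-03] [-0.10955949  0.90039642 -0.05775384] 0.014
scene {'fx': 394.67964823678506, 'fy': 394.67964823678506, 'cx': 253.0212102280228, 'cy': 192.30645185649584, 'k1': 0.03240514705977572, 'R': array([[-0.69762922,  0.7162398 , -0.01772082],
       [ 0.44646075,  0.41524956, -0.7926163 ],
       [-0.56034478, -0.56086394, -0.60946318]]), 't': array([ 0.35945001, -0.15550522,  1.17837142])}
top {'fx': 432.9820126934713, 'fy': 432.9820126934713, 'cx': 261.81762180311426, 'cy': 196.2077576191019, 'k1': -0.16107127324980566, 'R': array([[ 0.00601647, -0.99997929, -0.00228379],
       [-0.99966402, -0.00595696, -0.0252262 ],
       [ 0.02521208,  0.00243479, -0.99967916]]), 't': array([0.03432338, 0.55800979, 1.09371808])}
```

View pics/scene0.png

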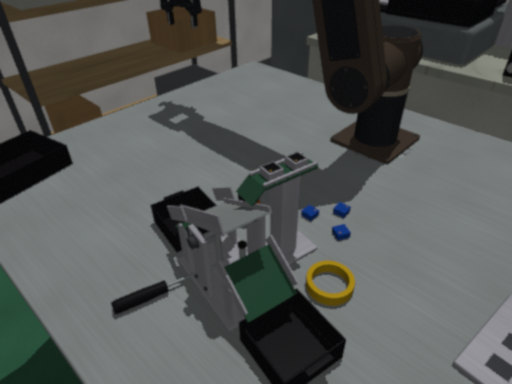

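View pics/top0.png

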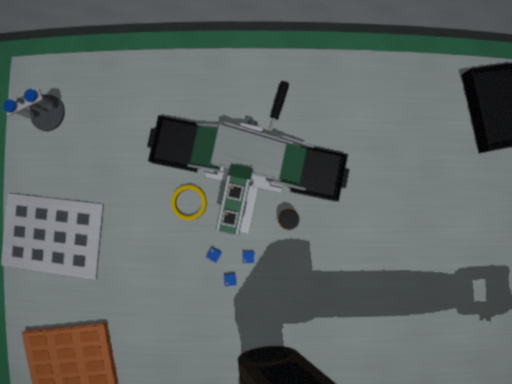

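The gate and chutes are in top at (150–345, 115–200), with the ledge at (236,200). Module candidates are the aluminium/black pair on the ledge at top (235,191) front and (229,217) rear. The blue look-alikes on the bench are at (214,254), (248,256) and (230,279). I choose the pair on the ledge and check it in a close crop.

```bash
python3 - <<'E'
import cv2,pickle,numpy as np
a=pickle.load(open('top.pkl','rb'))['image'][105:245,145:355]
b=pickle.load(open('scene.pkl','rb'))['image'][140:340,140:350]
a=cv2.resize(a,None,fx=3.8,fy=3.8,interpolation=cv2.INTER_CUBIC)
cv2.imwrite('pics/ct.png',cv2.convertScaleAbs(a,alpha=1.3,beta=15))
cv2.imwrite('pics/cs.png',cv2.convertScaleAbs(cv2.resize(b,None,fx=3,fy=3,interpolation=cv2.INTER_CUBIC),alpha=1.4,beta=15))
E
```

```text
(no output)
```

View pics/ct.png

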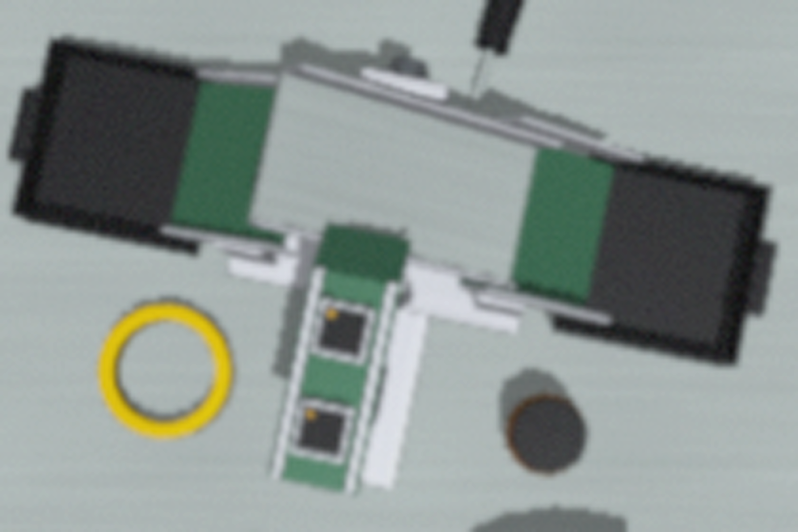

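View pics/cs.png

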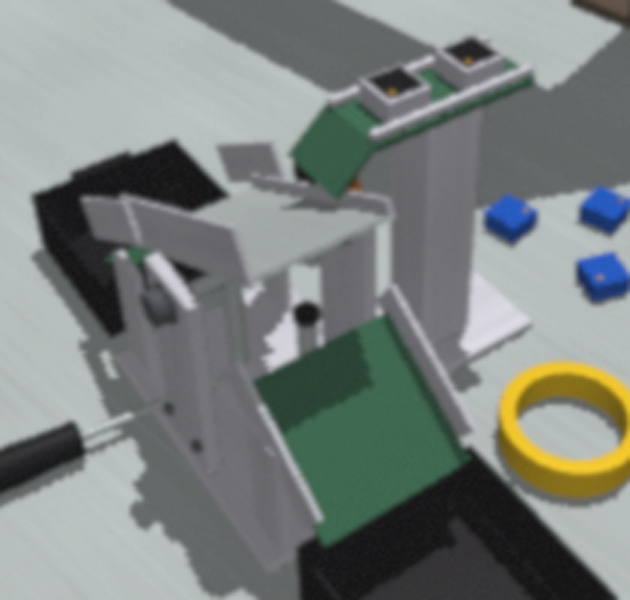

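```bash
cat > h.py <<'E'
import numpy as np,cv2,pickle
C={n:pickle.load(open(n+'.pkl','rb')) for n in('top','scene')}
def proj(c,X):
    K=np.array([[c['fx'],0,c['cx']],[0,c['fy'],c['cy']],[0,0,1]])
    return cv2.projectPoints(np.asarray(X,float).reshape(-1,3),cv2.Rodrigues(c['R'])[0],c['t'],K,np.array([c['k1'],0,0,0,0]))[0][:,0]
def W(p,L):
    x,y,a=p[:3];L=np.asarray(L,float).reshape(-1,3);c,s=np.cos(a),np.sin(a)
    return np.c_[x+c*L[:,0]-s*L[:,1],y+s*L[:,0]+c*L[:,1],L[:,2]]
E
python3 - <<'E'
from h import *
from scipy.optimize import least_squares
T=lambda u,v:(145+(u+.5)/3.8-.5,105+(v+.5)/3.8-.5)
S=lambda u,v:(140+(u+.5)/3-.5,140+(v+.5)/3-.5)
def pts(p):
    yb,mf,mr=p[3:6]
    return [('top',T(272,478),(-.18,.025,.211)),('top',T(357,491),(-.18,-.025,.211)),
    ('top',T(343,331),(mf,0,.221)),('top',T(321,430),(mr,0,.221)),
    ('top',T(55,38),(.06,yb+.06,.05)),('top',T(13,215),(-.06,yb+.06,.05)),('top',T(770,185),(.06,-yb-.06,.05)),('top',T(735,364),(-.06,-yb-.06,.05)),
    ('top',T(248,222),(-.042,.066,.193)),('top',T(512,285),(-.042,-.084,.113)),
    ('scene',S(392,82),(mf,0,.221)),('scene',S(470,51),(mr,0,.221)),('scene',S(534,75),(-.18,.025,.211)),('scene',S(370,137),(-.062,.025,.211)),('scene',S(390,213),(-.042,.066,.193))]
def res(p): return np.concatenate([proj(C[n],W(p,L))[0]-uv for n,uv,L in pts(p)])
r=least_squares(res,[.6,0.03,-.2,.2,-.09,-.14],loss='soft_l1')
p=r.x;print(p.round(4));print(res(p).reshape(-1,2).round(1).tolist())
np.save('p.npy',p)
print(W(p,[(0,0,0),(-.062,0,.205),(-.18,0,.205),(0,.05,.18)]).round(4))
E
```

```text
[ 0.6527  0.0732 -0.1992  0.1791 -0.0937 -0.1498]
[[-0.9, -0.0], [0.3, 1.5], [0.3, 0.2], [0.5, 0.9], [-0.3, -0.0], [0.3, 0.3], [0.2, -0.1], [-0.1, 0.4], [0.8, -0.8], [-0.8, -0.6], [0.1, 0.7], [-0.4, 0.7], [0.0, -1.8], [0.9, 0.5], [-0.9, 1.1]]
[[0.6527 0.0732 0.    ]
 [0.5919 0.0854 0.205 ]
 [0.4762 0.1088 0.205 ]
 [0.6625 0.1222 0.18  ]]
```

```bash
cat > go.py <<'E'
# go.py x y tipz [x y tipz ...] (sorter frame, mm): prints tool-frame shifts, turn to align tool x with sorter x
import sys
from h import *
from plant import get_state
from scipy.spatial.transform import Rotation as R
p=np.load('p.npy');s=get_state();r=R.from_quat(s['tcp_rot'])
L=np.array(sys.argv[1:],float).reshape(-1,3)/1e3+[0,0,.014]
print('t',round(s['time'],2),'shift mm',(r.inv().apply(W(p,L)-s['eef_pos'])*1e3).round(1).tolist())
print('turn',(r.inv()*R.from_matrix(R.from_euler('z',p[2]).as_matrix()@np.diag([1,-1,-1]))).as_rotvec().round(4))
c,q=np.cos(p[2]),np.sin(p[2]);d=s['eef_pos']-[p[0],p[1],.014]
print('tip in sorter mm',np.round([1e3*(c*d[0]+q*d[1]),1e3*(-q*d[0]+c*d[1]),1e3*d[2]],1),'F',s['contact_force'].round(2))
E
python3 go.py 10 40 300
```

```text
t 0.1 shift mm [[676.4, -611.8, -68.4]]
turn [-2.10e-03  2.00e-04  4.55e-01]
tip in sorter mm [-328.8 -806.6  230.1] F [-0.39  0.19 -0.32]
```

```bash
python3 -m jog '[[1,0,0,-50,0,0,0],[1,40,-20,-68,0,0,0.1],[1,676,-612,-68,0,0,0.455],[1,676,-612,-68,0,0,0.455],[1,676,-612,-68,0,0,0.455],[1,676,-612,-68,0,0,0.455],[1,676,-612,-68,0,0,0.455],[1,676,-612,-68,0,0,0.455],[1,676,-612,-68,0,0,0.455],[1,676,-612,-68,0,0,0.455],[1,676,-612,-68,0,0,0.455],[1,676,-612,-68,0,0,0.455]]'; python3 go.py 10 40 300
```

```text
time: 1.3
eef_pos: [0.4728, -0.1993, 0.313]
tcp_rot: [0.995, -0.1, -0.0, -0.0]
contact_force: [-0.1, -0.2, -0.5]
opening: -0.002
finger_force: 0.0
t 1.3 shift mm [[132.3, -342.7, -1.0]]
turn [-0.0001  0.0002 -0.0002]
tip in sorter mm [-122.3 -302.7  299. ] F [-0.15 -0.22 -0.51]
```

```bash
python3 -m jog '[[1,132,-343,-1,0,0,0],[1,132,-343,-1,0,0,0],[1,132,-343,-1,0,0,0],[1,132,-343,-1,0,0,0],[1,132,-343,-1,0,0,0],[1,132,-343,-1,0,0,0],[1,132,-343,-1,0,0,0],[1,132,-343,-1,0,0,0],[1,132,-343,45,0,0,0],[1,132,-343,85,0,0,0],[1,132,-343,85,0,0,0]]'; python3 go.py 10 40 190
python3 - <<'E'
from plant import imaging
import cv2
w=imaging.read_camera('wrist')['image'];s=imaging.read_camera('scene')['image'][130:330,140:350]
cv2.imwrite('pics/a.png',cv2.hconcat([cv2.resize(w,(400,300)),cv2.resize(s,(315,300))]))
E
```

```text
time: 2.4
eef_pos: [0.6653, 0.109, 0.2192]
tcp_rot: [0.995, -0.099, -0.008, 0.001]
contact_force: [-0.2, 0.8, -1.8]
opening: 0.002
finger_force: 0.0
t 2.4 shift mm [[4.9, -2.4, 15.1]]
turn [0.0034 0.0155 0.0005]
tip in sorter mm [  5.3  37.6 205.2] F [-0.22  0.76 -1.76]
```

View pics/a.png

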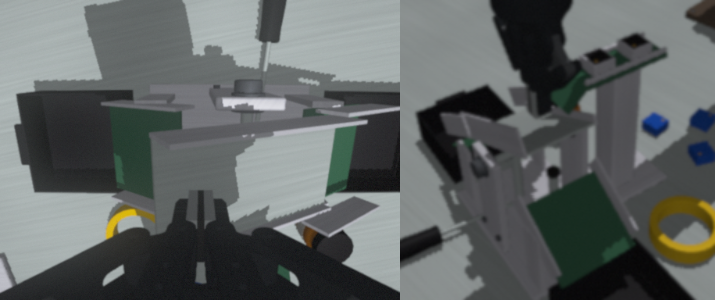

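The wrist view shows the closed fingertips at (200,195), over the gate floor and inboard of its raised left edge at about x=153. That is a safe place to press down.

```bash
python3 -m jog '[[1,3,-2,12,0,0,0],[1,3,-2,20,0,0,0],[1,3,-2,28,0,0,0],[1,3,-2,36,0,0,0],[1,3,-2,44,0,0,0],[1,3,-2,52,0,0,0],[1,3,-2,60,0,0,0],[1,3,-2,64,0,0,0],[1,3,-2,64,0,0,0]]'; python3 go.py 10 40 300
python3 - <<'E'
from plant import imaging
import cv2
w=imaging.read_camera('wrist')['image'];s=imaging.read_camera('scene')['image'][130:330,140:350]
cv2.imwrite('pics/b.png',cv2.hconcat([cv2.resize(w,(400,300)),cv2.resize(s,(315,300))]))
E
```

```text
time: 3.4
eef_pos: [0.6723, 0.1101, 0.1629]
tcp_rot: [0.995, -0.099, -0.001, 0.0]
contact_force: [0.9, 0.1, -0.1]
opening: -0.0
finger_force: 0.0
t 3.4 shift mm [[-2.3, 0.2, -151.1]]
turn [0.0005 0.0022 0.    ]
tip in sorter mm [ 11.9  40.1 148.9] F [ 0.85  0.13 -0.13]
```

View pics/b.png

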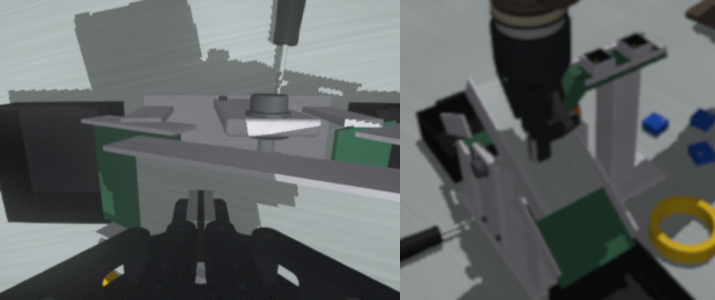

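The gate now slopes down to the left chute, with its low end at (560,200) in the scene half, and both modules are still on the ledge. Next I go up and behind the ledge.

```bash
python3 -m jog '[[1,0,0,-50,0,0,0],[1,0,0,-100,0,0,0],[1,0,0,-120,0,0,0],[1,-50,10,-120,0,0,0],[1,-202,40,-120,0,0,0],[1,-202,40,-120,0,0,0],[1,-202,40,-120,0,0,0],[1,-202,40,-120,0,0,0],[1,-202,40,-100,0,0,0],[1,-202,40,-90,0,0,0],[1,-202,40,-90,0,0,0]]'; python3 go.py -190 0 213.5
python3 - <<'E'
from plant import imaging
import cv2
w=imaging.read_camera('wrist')['image'];s=imaging.read_camera('scene')['image'][130:330,140:350]
cv2.imwrite('pics/c.png',cv2.hconcat([cv2.resize(w,(400,300)),cv2.resize(s,(315,300))]))
E
```

```text
time: 4.6
eef_pos: [0.4667, 0.1108, 0.2529]
tcp_rot: [0.995, -0.099, -0.001, 0.0]
contact_force: [-0.3, 0.3, 0.8]
opening: 0.004
finger_force: 0.0
t 4.6 shift mm [[-0.2, 0.1, 25.4]]
turn [ 0.0006  0.0028 -0.0001]
tip in sorter mm [-1.898e+02  1.000e-01  2.389e+02] F [-0.33  0.32  0.78]
```

View pics/c.png

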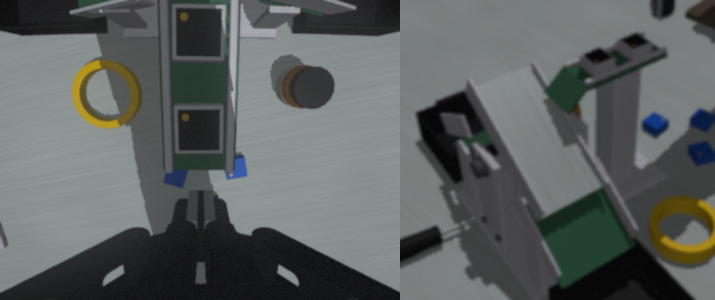

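The gate lies to the left, and the fingertips (201,205) are lined up with the lane and the rear module (199,128). I descend and push slowly.

```bash
python3 -m jog '[[1,0,0,12,0,0,0],[1,0,0,25,0,0,0],[1,0,0,25,0,0,0],[1,4,0,25,0,0,0],[1,8,0,25,0,0,0],[1,12,0,25,0,0,0],[1,16,0,25,0,0,0],[1,20,0,25,0,0,0],[1,24,0,25,0,0,0],[1,28,0,25,0,0,0],[1,32,0,25,0,0,0],[1,36,0,25,0,0,0]]'; python3 go.py -80 0 213.5
python3 -m jog '[[1,4,0,0,0,0,0],[1,8,0,0,0,0,0],[1,12,0,0,0,0,0],[1,16,0,0,0,0,0],[1,20,0,0,0,0,0],[1,24,0,0,0,0,0],[1,28,0,0,0,0,0],[1,32,0,0,0,0,0],[1,36,0,0,0,0,0]]'; python3 go.py -80 0 213.5
python3 - <<'E'
from plant import imaging
import cv2
w=imaging.read_camera('wrist')['image'];s=imaging.read_camera('scene')['image'][130:380,140:350]
cv2.imwrite('pics/d.png',cv2.hconcat([cv2.resize(w,(400,360)),cv2.resize(s,(315,360))]))
E
```

```text
time: 5.9
eef_pos: [0.5026, 0.1037, 0.2293]
tcp_rot: [0.995, -0.099, -0.0, -0.0]
contact_force: [0.7, 0.5, -0.1]
opening: -0.001
finger_force: 0.1
t 5.9 shift mm [[73.1, 0.2, 1.8]]
turn [-0.      0.0001 -0.    ]
tip in sorter mm [-1.531e+02  2.000e-01  2.153e+02] F [ 0.7   0.54 -0.14]
time: 6.8
eef_pos: [0.5379, 0.0965, 0.2293]
tcp_rot: [0.995, -0.099, -0.0, 0.0]
contact_force: [-1.4, 0.8, 0.6]
opening: 0.001
finger_force: 0.1
t 6.8 shift mm [[37.1, 0.2, 1.8]]
turn [ 0.  0. -0.]
tip in sorter mm [-1.171e+02  2.000e-01  2.153e+02] F [-1.38  0.8   0.63]
```

View pics/d.png

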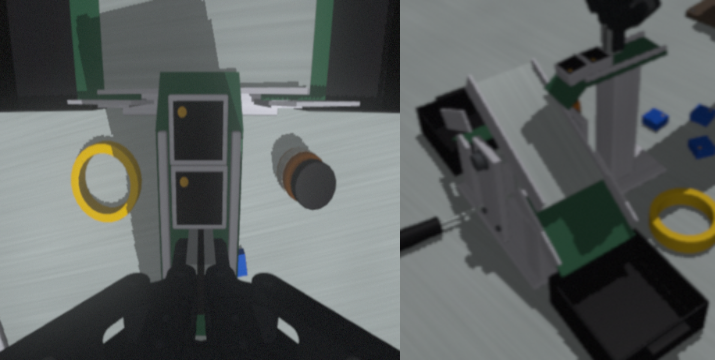

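The modules are in contact, with the front one at (198,128) about to tip over the lip. I continue.

```bash
python3 -m jog '[[1,3,0,1,0,0,0],[1,6,0,1,0,0,0],[1,9,0,1,0,0,0],[1,12,0,1,0,0,0],[1,12,0,1,0,0,0],[1,12,0,1,0,0,0],[1,12,0,1,0,0,0],[1,12,0,1,0,0,0],[1,12,0,1,0,0,0],[1,12,0,1,0,0,0],[1,12,0,1,0,0,0],[1,12,0,1,0,0,0]]'
python3 -m jog '[[1,3,0,0,0,0,0],[1,6,0,0,0,0,0],[1,9,0,0,0,0,0],[1,12,0,0,0,0,0],[1,15,0,0,0,0,0],[1,18,0,0,0,0,0],[1,20,0,0,0,0,0],[1,22,0,0,0,0,0],[1,22,0,0,0,0,0],[1,22,0,0,0,0,0],[1,22,0,0,0,0,0],[1,22,0,0,0,0,0]]'; python3 go.py -80 0 213.5
python3 - <<'E'
from plant import imaging
import cv2
w=imaging.read_camera('wrist')['image'];s=imaging.read_camera('scene')['image'][130:380,140:350]
cv2.imwrite('pics/e.png',cv2.hconcat([cv2.resize(w,(400,360)),cv2.resize(s,(315,360))]))
E
```

```text
time: 8.1
eef_pos: [0.5494, 0.0942, 0.2283]
tcp_rot: [0.995, -0.099, -0.0, -0.0]
contact_force: [0.3, 0.4, 0.9]
opening: 0.001
finger_force: 0.0
time: 9.3
eef_pos: [0.5708, 0.0899, 0.2283]
tcp_rot: [0.995, -0.099, -0.0, -0.0]
contact_force: [-0.1, -1.0, -0.1]
opening: -0.001
finger_force: 0.0
t 9.3 shift mm [[3.5, 0.2, 0.8]]
turn [-0.      0.0001  0.    ]
tip in sorter mm [-8.350e+01  2.000e-01  2.143e+02] F [-0.06 -0.98 -0.12]
```

View pics/e.png

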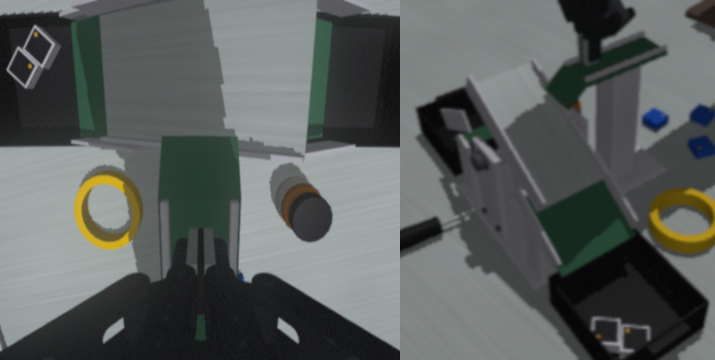

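Both modules lie flat in the left bin (scene half, 605,330 and 635,338). The ledge is empty, the gate still leans left, and the jar and tape haven't moved. I retreat and sign off.

```bash
python3 -m jog '[[1,-3,0,-10,0,0,0],[1,-3,0,-50,0,0,0],[1,-3,0,-80,0,0,0],[1,-3,0,-80,0,0,0],[1,-3,0,-80,0,0,0],[1,-3,0,-80,0,0,0]]'; python3 -c "
from plant import workorder
print(workorder.sign_off())"
```

```text
time: 10.0
eef_pos: [0.5673, 0.0905, 0.3071]
tcp_rot: [0.995, -0.099, -0.001, 0.0]
contact_force: [-0.3, 0.7, 0.1]
opening: 0.004
finger_force: 0.0
the job is handed in; nothing more can be done
None
```

The gate is rocked over to the left chute and stays there, both modules slid into the left bin, the jar, tape roll and screwdriver were not touched, and the job was handed in at 10 s (no verdict was returned).

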